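# Scoop ice into the bench ice bucket

### The job

Take the ice scoop and use it to move all four ice cubes from the foam ice pan into the round ice bucket, then lay the scoop back flat, bowl up, in its tray. Don't touch the ice with the gripper, ease the scoop along so that it doesn't dig hard into the soft foam, and spill none on the bench; don't disturb the other things on the bench.

Things in the scene. Friction and masses are not known exactly. Their poses are not given: they have to be found in the camera images.
- scoop: ice scoop, aluminium, about 0.26 kg, bowl up in its tray. Origin: centre of the underside of its flat bowl; +x points out of the open front, z out of the bowl. Bowl 110 mm long (x -55 to +55 mm), 110 mm wide, walls and floor 2.5 mm thick; back wall (x -55 mm) 48 mm high; side walls fall from 48 mm at the back to nothing at x +18 mm, leaving a flat tongue. 200 mm long in all
- scoop_grip (a point): middle of the scoop's black handle, at x -104 mm, z 85 mm in the scoop's frame; a good place to grip, fingers closing along the scoop's y. The handle is 24 mm wide (y) and 17 mm thick with flat upright sides, and rises backwards from the back wall at 40 degrees to x -145 mm, z 120 mm
- scoop_lip (a point): middle of the scoop's front lip, on the underside, at x +55 mm, z 0 in the scoop's frame; the lip is straight, 110 mm wide, thinned to 1 mm
- tray: the scoop's shallow white tray, fixed, 230 (x) x 150 (y) mm, rim 12 mm high, 4 mm walls and a 4 mm floor. Origin: centre of its underside, on the bench. The scoop starts in it with its handle towards the tray's -x end
- pan: the ice pan: open rectangular box of dark foam, fixed to the bench. Origin: centre of its underside, on the bench; x along its length. Outside 300 (x) x 210 (y) x 70 mm high, walls 14 mm, so inside 272 x 182 mm with the flat floor 14 mm above the bench and 56 mm deep; upright inner walls
- bucket: the ice bucket: round dark olive plastic bucket, empty, fixed to the bench. Origin: centre of its underside, on the bench. 130 mm high, outside diameter 226 mm at the rim and 160 mm at the foot, walls 5 mm, clear opening about 212 mm, inner floor 6 mm above the bench
- ice1: ice cube, 36 mm with edges bevelled 5.5 mm, about 43 g, slippery (friction about 0.14: slides off a metal slope steeper than about 10 degrees). Origin at its centre. The four start flat on the pan's floor as a loose cluster, mostly in the half towards the pan's +x end; the 100 mm next to the -x end wall are clear
- ice2: another such ice cube
- ice3: another such ice cube
- ice4: another such ice cube
- tip_box: pipette-tip box, clear with a blue lid, 87 x 127 x 63 mm, loose. Origin: centre of its underside
- reagent_bottle: glass reagent bottle with a blue cap, 72 mm across, 165 mm tall, loose. Origin: centre of its underside
- beaker: clear plastic beaker, 84 mm across, 100 mm tall, loose. Origin: centre of its underside
- petri_dishes: stack of four petri dishes, 88 mm across, 57 mm tall, loose. Origin: centre of its underside
- timer: small flat white timer, 62 x 75 x 18 mm, loose. Origin: centre of its underside
Things that resemble listed ones, but are neither listed nor needed, are in the scene too. What is shaped like the scoop but purple is not meant.

How it is judged (in metres and radians):
On the way, in this order (a step that is already met when the one before it is completed fails the run):
1. the scoop has been lifted clear of its tray (height (world z) of scoop above 0.06 m), for 0.2 s.
2. all four ice cubes are in the bucket (horizontal distance between each of ice1, ice2, ice3, ice4 and bucket below 0.105 m and height (world z) of each of ice1, ice2, ice3, ice4 below 0.125 m), for 0.3 s.
At the end, for the whole second after the job is handed in: All four cubes lie still in the bucket (centre within 105 mm of its axis, below 125 mm above the bench); the scoop lies still on the tray's floor, bowl up (origin within 65 mm of the tray's centre, less than 12 mm above its underside, tilted under 0.12 rad) (all of step 2 and linear speed of each of ice1, ice2, ice3, ice4 below 0.05 m/s and horizontal distance between scoop and tray below 0.065 m and z of scoop in the frame of tray below 0.012 m and angle between scoop's own z axis and vertical below 0.12 rad and linear speed of scoop below 0.03 m/s); the robot touches nothing.
It fails at once if an ice cube is spilt on the bench ((height (world z) of ice1 below 0.027 m and not (horizontal distance between ice1 and bucket below 0.105 m and height (world z) of ice1 below 0.125 m)) or (height (world z) of ice2 below 0.027 m and not (horizontal distance between ice2 and bucket below 0.105 m and height (world z) of ice2 below 0.125 m)) or (height (world z) of ice3 below 0.027 m and not (horizontal distance between ice3 and bucket below 0.105 m and height (world z) of ice3 below 0.125 m)) or (height (world z) of ice4 below 0.027 m and not (horizontal distance between ice4 and bucket below 0.105 m and height (world z) of ice4 below 0.125 m))).
It fails at once if the gripper's fingers touch an ice cube (contact force between the fingers and ice1 above 0.3 N or contact force between the fingers and ice2 above 0.3 N or contact force between the fingers and ice3 above 0.3 N or contact force between the fingers and ice4 above 0.3 N).
It fails at once if the scoop is driven into the foam pan with more than 60 N (contact force between scoop and pan above 60 N).
It fails at once if a bystander is pushed more than 30 mm or tipped more than 0.3 rad (distance of any of tip_box, reagent_bottle, beaker, petri_dishes, timer from where it was at the start of the episode above 0.03 m or angle between any of tip_box, reagent_bottle, beaker, petri_dishes, timer's own z axis and vertical above 0.3 rad).
It also fails if it takes over 64 s, if anything falls off the work surface, if the arm or the gripper's body presses on something with over 40 N, if the wrist force passes 120 N, or if a joint passes its speed limit or range.

### The arm

A 6-joint arm with a two-finger parallel gripper is mounted at the origin on the work surface. World frame = base frame: x ahead of the robot, y to its left, z up, the work surface at z = 0. Lengths are in mm, angles in degrees, forces in N, time in s.
With the tool pointing down it reaches from about 300 to 850 mm from the base axis. Payload 4.2 kg.
Tool frame: the origin (TCP) lies at the very end of the fingers, on their centre line; the grasp point (between the pads) lies 19 mm behind it; z points along the fingers, y is the line along which they close (so a half turn about z gives the same grasp; the last joint's range is limited). The gripper opens to 91 mm and grips with 3 to 60 N. Pads are 32 mm wide; open, the fingers measure 118 mm over their backs; the gripper's body (76 mm by 178 mm) begins 60 mm behind the grasp point.
Start: joints at [-66.52, 18.312, 89.639, -0, 72.044, -1.146], TCP at [239.601, -522.718, 213.976] pointing down, gripper open.
Joint ranges: [-177.97, 177.97], [-48.28, 115.42], [12.27, 149.76], [-77.06, 257.06], [2.81, 150.46], [-146.56, 146.56]. Speed limits (degrees/s): [147.25, 147.25, 180, 180, 180, 180].

### API

Orientations are given as [roll, pitch, yaw] about the fixed x, y, z axes, in that order (R = Rz(yaw) Ry(pitch) Rx(roll)).
In Python, from workcell import env, eyes gives the robot as it stands.
- The arm moves only by the tool send_rows, never from a script. Its argument "targets" is text: rows parted by semicolons, each of 7 numbers parted by spaces: the shift along the tool's x, y, z in m, then the turn, a rotation vector about the tool's x, y, z in degrees, then the opening in per cent of the stroke, from 0 (shut) to 100 (fully open). A call has 1 to 12 rows; each row is the pose to reach, as a shift and turn from the pose commanded when the call began, along the tool's axes at that moment; what a row does not reach only later rows make up. A row lasts 1/12 s, in which the tool goes at most 41.7 mm and 7.16 degrees, less where a joint would pass 70% of its speed; a pose out of reach is approached as far as the arm can. A call with a gripper value outside its range is refused whole. The fingers move at their own pace and stop on an object; "grip_force" is the grip in N (left out, the last holds). Time passes only in rows, so rows that repeat a pose let the fingers close. It gives the time, the measured TCP pose, the force, the opening and the grip force at its end, in the units of the state.
- env.state(): the state, without advancing time (a new reading comes with each control period).
- eyes.grab_frame(name): name is "scene" or "top" or "wrist"; returns a dict with "image" (384x512x3 uint8, blue, green, red), "fovy" (degrees; the focal length in pixels is half the picture's height over the tangent of half this angle, whatever the lens; pixels are square), "cx", "cy" (the principal point, pixels), "eye" and "attitude" of the camera in the world. Camera axes: x right, y up, looking along -z (the intrinsics and any distortion apply to the point x, -y, -z); pixel columns grow to the right and rows downward; lengths in mm; the calibration is good to about 2 mm. A picture is of the moment at which its call begins. There is no depth.
- env.job_done(): hands the job in; it is judged then, once.
The state is a dict: "time_s": time; "qpos": joint angles; "qvel": joint speeds; "effort": joint torques, N m; "ee_pos": TCP position; "ee_rot": TCP orientation; "force": force on the tool from outside, world axes, zero at the start; "torque": the same for the moment, N m; "gripper_width": finger opening in mm; "gripper_force": force on a finger pad.
Only numpy, scipy, OpenCV 4.12 (cv2) and the standard library are available. Lean on these libraries where they do the work, as an engineer would, in place of code of your own. Each camera call takes 0.05 s, during which the arm holds its last target. There are 200 camera calls.

## Working session

There is one attempt and no reset: what is moved stays moved. The work goes in short steps, Python scripts to look and compute and a tool call to move; the robot and the scene stay as the last step left them, time stands still between calls to the robot, and variables do not carry over. Pictures are saved under pics/ and viewed, at most 10 in all, crops included, and the job is handed in when it is done.

Besides the shell and the picture viewer there is one more tool, called after "Emit:" as name(argument=value, ...) on one line, values as JSON. send_rows: Moves the arm, as the interface text tells. Its arguments: {"type":"object","properties":{"targets":{"type":"string"},"grip_force":{"type":"number"}},"required":["targets"]}

```bash
ls; mkdir -p pics; python3 - <<'E'
from workcell import env, eyes
import cv2,numpy as np
print(env.state())
ims=[]
for n in ("scene","top"):
    f=eyes.grab_frame(n); cv2.imwrite(f"pics/{n}0.png",f["image"]); np.save(f"pics/{n}0.npy",f,allow_pickle=True)
    print(n,{k:v for k,v in f.items() if k!="image"})
    ims.append(f["image"])
cv2.imwrite("pics/a.png",cv2.resize(np.vstack(ims),(512,768))[:, :]) 
E
```

```text
pics
{'time_s': 0.0, 'qpos': array([-6.65204684e+01,  1.83507938e+01,  8.97076680e+01,  6.77054765e-04,
        7.20414809e+01, -1.14837772e+00]), 'qvel': array([ 0.04066962,  0.09138908, -0.03448906,  0.08210398, -0.06315267,
       -0.05426215]), 'effort': array([-1.24032511e-03, -4.12466669e+01, -2.31976980e+01,  7.26451795e-02,
        4.57495172e-02, -1.57747077e-04]), 'ee_pos': array([ 239.39677637, -522.23982926,  213.12020674]), 'ee_rot': array([-1.79900090e+02, -2.64658870e-03,  2.46276977e+01]), 'force': array([-0.27084548, -0.21630339, -0.70272854]), 'torque': array([-0.02854356, -0.00187897,  0.01789952]), 'gripper_force': 0.0, 'gripper_width': 91.3443975215449}
scene {'fovy': 50.188746936203664, 'cx': 255.97908343148484, 'cy': 188.7565942778928, 'eye': array([ 925.50621315,  628.7788931 , 1236.88313951]), 'attitude': array([ 33.29479839,   0.27790613, 145.02198308])}
top {'fovy': 57.75109341887122, 'cx': 252.6434692789417, 'cy': 197.95770031574514, 'eye': array([ 330.40209656,  -11.43032329, 1195.21665751]), 'attitude': array([  8.17827207,   0.85491907, -90.12961748])}
```

View pics/scene0.png

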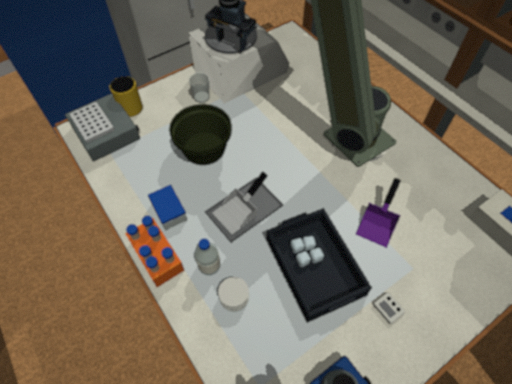

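View pics/top0.png

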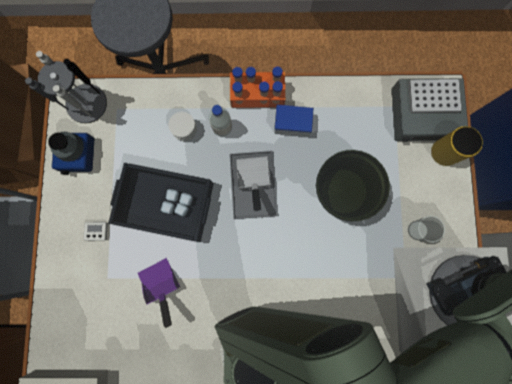

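The metal scoop in its tray is at top (255,172) with its handle at (256,200), and at scene (240,208). A scoop of the same shape at top (158,280), scene (378,222), is purple, so it is not the one meant. The pan is at top (163,202) with the cubes at (178,202), and the bucket is at (353,186). Next I'll measure these with masks and check them in an enlarged crop.

```bash
cat > h.py <<'E'
import numpy as np,cv2
from scipy.spatial.transform import Rotation as R
def ray(f,uv):
    uv=np.atleast_2d(np.asarray(uv,float)); fl=f["image"].shape[0]/2/np.tan(np.radians(f["fovy"]/2))
    d=np.c_[(uv[:,0]-f["cx"])/fl,-(uv[:,1]-f["cy"])/fl,-np.ones(len(uv))]
    return np.array(f["eye"]),R.from_euler("xyz",f["attitude"],degrees=True).apply(d)
def onz(f,uv,z):
    e,d=ray(f,uv); return e+d*((z-e[2])/d[:,2])[:,None]
def proj(f,p):
    fl=f["image"].shape[0]/2/np.tan(np.radians(f["fovy"]/2))
    c=R.from_euler("xyz",f["attitude"],degrees=True).inv().apply(np.atleast_2d(p)-f["eye"])
    return np.c_[f["cx"]+fl*c[:,0]/-c[:,2],f["cy"]-fl*c[:,1]/-c[:,2]]
def tri(f,a,g,b):
    e1,d1=ray(f,a);e2,d2=ray(g,b)
    A=np.c_[d1[0],-d2[0]];t=np.linalg.lstsq(A,e2-e1,rcond=None)[0]
    p,q=e1+t[0]*d1[0],e2+t[1]*d2[0]; return (p+q)/2,np.linalg.norm(p-q)
def load(n): return np.load(f"pics/{n}.npy",allow_pickle=True).item()
E
python3 - <<'E'
from h import *
T=load("top0");S=load("scene0")
def comps(f,m,roi,amin):
    mm=np.zeros_like(m);x0,y0,x1,y1=roi;mm[y0:y1,x0:x1]=m[y0:y1,x0:x1]
    cs,_=cv2.findContours(mm,cv2.RETR_EXTERNAL,cv2.CHAIN_APPROX_NONE)
    return [c for c in cs if cv2.contourArea(c)>amin]
for n,f,rp,rb,ri,rt in(("T",T,(100,150,222,250),(305,140,400,230),(150,180,205,222),(222,145,282,225)),("S",S,(255,200,380,325),(160,95,240,170),(280,225,335,275),(200,165,290,245))):
    g=cv2.cvtColor(f["image"],cv2.COLOR_BGR2GRAY)
    dark=((g<85)*255).astype(np.uint8)
    for c in comps(f,dark,rp,1000):
        r=cv2.minAreaRect(c);print(n,"pan",r);h=cv2.approxPolyDP(cv2.convexHull(c),6,True)[:,0];print(h.tolist(),onz(f,h,70)[:,:2].round().tolist())
    for c in comps(f,dark,rb,1000):
        e=cv2.fitEllipse(cv2.convexHull(c));print(n,"bucket",e,onz(f,e[0],130).round())
    br=((g>150)*255).astype(np.uint8)
    for c in comps(f,br,ri,20):
        m=cv2.moments(c);print(n,"ice",cv2.contourArea(c),m["m10"]/m["m00"],m["m01"]/m["m00"])
    for c in comps(f,((g<45)*255).astype(np.uint8),rt,25):
        print(n,"handle",cv2.minAreaRect(c),cv2.boundingRect(c))
a=cv2.resize(T["image"][140:235,100:300],None,fx=3.9,fy=3.9,interpolation=cv2.INTER_CUBIC)
b=cv2.resize(S["image"][165:325,200:380],None,fx=1.4,fy=1.4)
cv2.imwrite("pics/c1.png",a)
cv2.imwrite("pics/c2.png",cv2.resize(S["image"][165:325,195:385],None,fx=3.6,fy=3.6,interpolation=cv2.INTER_CUBIC))
E
```

```text
T pan ((162.19715881347656, 209.497802734375), (104.29615783691406, 77.62696075439453), 11.129189491271973)
[[124, 163], [214, 183], [218, 196], [202, 239], [106, 238]] [[612.0, 433.0], [542.0, 132.0], [499.0, 118.0], [359.0, 168.0], [363.0, 479.0]]
T bucket ((353.91668701171875, 187.43331909179688), (70.712890625, 79.04254913330078), 132.97547912597656) [[ 515. -309.  130.]]
T ice 53.5 179.67601246105917 209.2461059190031
T ice 52.5 165.93650793650792 207.03174603174602
T ice 53.0 184.5188679245283 198.62264150943398
T ice 54.0 170.5895061728395 194.52777777777777
T handle ((256.0, 199.5), (19.0, 6.0), 90.0) (253, 190, 7, 20)
S pan ((317.1009521484375, 261.6443176269531), (103.08489990234375, 72.5035400390625), 63.77803039550781)
[[323, 209], [370, 288], [307, 321], [264, 233]] [[356.0, 190.0], [417.0, 476.0], [628.0, 444.0], [566.0, 150.0]]
S bucket ((200.56069946289062, 133.47271728515625), (60.371700286865234, 62.04105758666992), 80.6882095336914) [[ 539. -275.  130.]]
S ice 66.5 303.609022556391 256.8822055137844
S ice 65.0 316.77435897435896 253.24358974358972
S ice 60.0 297.55833333333334 243.4
S ice 58.0 309.2040229885057 241.01436781609192
S handle ((278.0, 232.0), (24.0, 22.0), 90.0) (267, 220, 23, 25)
S handle ((256.58465576171875, 183.1769256591797), (6.753345966339111, 23.943681716918945), 37.87498474121094) (248, 173, 18, 22)
```

View pics/c1.png

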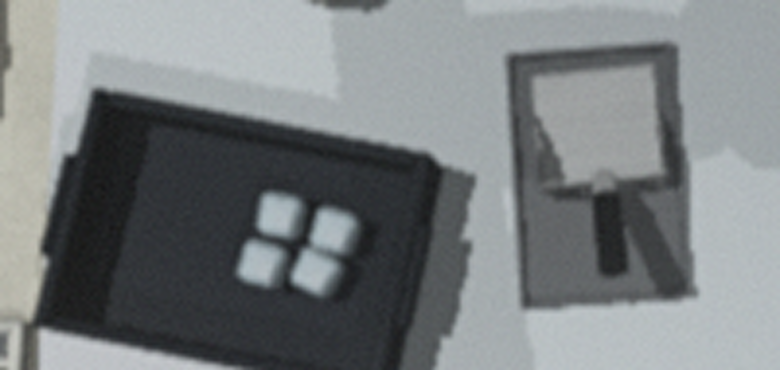

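View pics/c2.png

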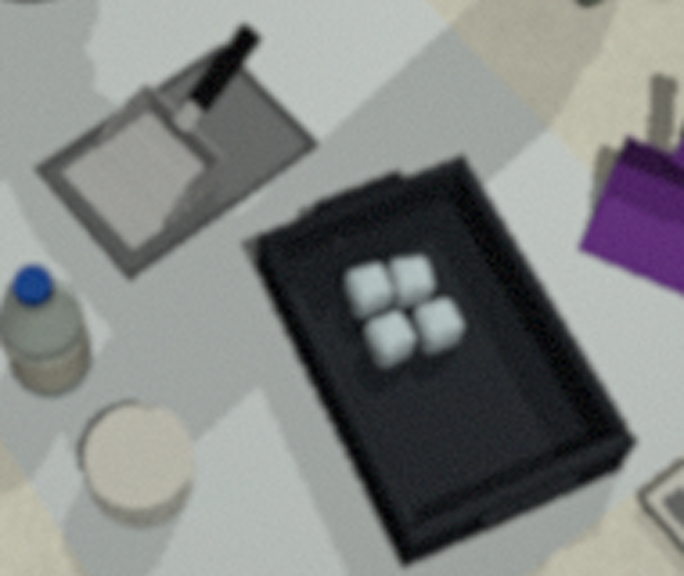

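The crop confirms the bare-metal scoop, bowl at c1 (595,120) and black handle at (608,235), as the one to take. The cubes form a 2x2 cluster at c1 (300,245). The pan rim corners are at c1 (100,92), (437,158) and (38,325).

```bash
python3 - <<'E'
from h import *
T=load("top0");S=load("scene0")
c1=lambda x,y:(100+(x+.5)/3.9-.5,140+(y+.5)/3.9-.5); c2=lambda x,y:(195+(x+.5)/3.6-.5,165+(y+.5)/3.6-.5)
t={"ice_a":((179.7,209.2),(297.6,243.4)),"ice_a'":((179.7,209.2),(309.2,241)),
"ice_b":((165.9,207),(316.8,253.2)),"ice_c":((184.5,198.6),(297.6,243.4)),"ice_d":((170.6,194.5),(303.6,256.9)),
"handle top end":(c1(612,273),c2(248,33)),"handle low end":(c1(606,196),c2(203,103)),
"tray near R":(c1(690,293),c2(230,45)),"tray near L":(c1(525,305),c2(315,145)),"tray far L":(c1(510,52),c2(132,275)),"tray far R":(c1(677,45),c2(40,168)),
"pan1":(c1(437,158),c2(252,243)),"pan +x-x":(c1(100,92),c2(405,545)),"pan far":(c1(38,325),c2(632,440)),"lipL":(c1(532,68),c2(137,248)),"lipR":(c1(655,62),c2(62,178))}
for k,(a,b) in t.items():
    p,e=tri(T,a,S,b);print(k,p.round(),round(e,1))
for n,f in(("T",T),("S",S)):
    hsv=cv2.cvtColor(f["image"],cv2.COLOR_BGR2HSV)
    u=(200,132) if n=="S" else (353,186)
    print(hsv[u[1],u[0]],f["image"][u[1],u[0]])
    m=((hsv[...,1]>100)&(hsv[...,2]<110)).astype(np.uint8)
    k=np.zeros_like(m);cv2.circle(k,u,48,1,-1);m&=k
    m=cv2.morphologyEx(m,cv2.MORPH_OPEN,np.ones((3,3)))
    c=max(cv2.findContours(m,cv2.RETR_EXTERNAL,cv2.CHAIN_APPROX_NONE)[0],key=cv2.contourArea)
    e=cv2.fitEllipse(cv2.convexHull(c));print(n,cv2.boundingRect(c),e,onz(f,e[0],130).round())
    q=onz(f,c[:,0].astype(float),130)[:,:2];print("circ",[np.round(v) for v in cv2.minEnclosingCircle(q.astype(np.float32))])
E
```

```text
ice_a [474. 239.  33.] 36.3
ice_a' [458. 248.  49.] 0.2
ice_b [466. 294.  49.] 0.7
ice_c [494. 233.  48.] 0.5
ice_d [508. 280.  49.] 1.2
handle top end [451. -10. 116.] 5.9
handle low end [517.  -1.  68.] 6.7
tray near R [438. -71.  16.] 10.8
tray near L [432.  70.   6.] 2.8
tray far L [657.  86.  13.] 7.7
tray far R [665. -64.   4.] 7.1
pan1 [556. 142.  51.] 1.9
pan +x-x [615. 433.  58.] 3.2
pan far [412. 473.  66.] 0.0
lipL [640.  67.  18.] 10.1
lipR [652. -45.  -2.] 5.3
[42 28 45] [40 45 43]Traceback (most recent call last):
  File "<stdin>", line 18, in <module>
ValueError: max() iterable argument is empty
```

```bash
cat >> h.py <<'E'
def toolR(yaw,lean):  # lean: tool z tips toward heading yaw; tool x points back along heading
    a,l=np.radians([yaw,lean]); z=np.array([np.sin(l)*np.cos(a),np.sin(l)*np.sin(a),-np.cos(l)]); y=np.array([-np.sin(a),np.cos(a),0])
    return np.c_[np.cross(y,z),y,z]
def row(p0,e0,p1,R1):
    R0=R.from_euler("xyz",e0,degrees=True)
    s=R0.inv().apply(np.array(p1)-p0)/1000; v=(R0.inv()*R.from_matrix(R1)).as_rotvec(degrees=True)
    return " ".join(f"{x:.4f}" for x in s)+" "+" ".join(f"{x:.2f}" for x in v)
E
python3 - <<'E'
from h import *
from workcell import env
s=env.state();p,e=s["ee_pos"],s["ee_rot"]
g=np.array([486,-5.5,90]);Rt=toolR(6,30)
hov=g+19*Rt[:,2]-130*Rt[:,2];print("hover",hov)
print(row(p,e,[330,-300,290],toolR(104,0)))
print("2nd",row([330,-300,290],R.from_matrix(toolR(104,0)).as_euler("xyz",degrees=True),hov,Rt))
T=load("top0");S=load("scene0")
a=cv2.resize(T["image"][135:235,300:405],None,fx=4,fy=4);b=cv2.resize(S["image"][95:170,155:245],None,fx=4.4,fy=4.4)
v=np.zeros((420,830,3),np.uint8);v[:400,:420]=a;v[:b.shape[0],425:425+b.shape[1]]=b;cv2.imwrite("pics/b.png",v[:,:800])
E
```

```text
hover [430.80403481 -11.30132971 186.12881982]
0.1750 -0.1645 -0.0765 -0.06 0.08 100.63
2nd -0.2557 -0.1677 0.1039 25.59 -22.25 95.51
```

View pics/b.png

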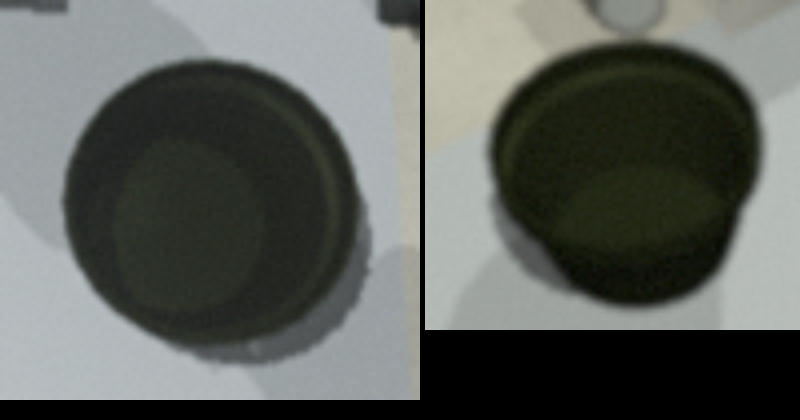

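```bash
python3 - <<'E'
from h import *
from workcell import env
s=env.state();p,e=s["ee_pos"],s["ee_rot"]
print(row(p,e,[330,-300,290],toolR(-75,0)))
T=load("top0");S=load("scene0")
print(tri(T,(352.4,185.2),S,(200.7,129.1)),onz(T,(352.4,185.2),130),onz(S,(200.7,129.1),130))
E
```

```text
0.1750 -0.1645 -0.0765 -0.07 -0.06 -80.37
(array([ 523.67683593, -307.82193662,  113.84042325]), np.float64(3.49966237320715)) [[ 522.06350998 -304.6784123   130.        ]] [[ 528.46688109 -292.76526116  130.        ]]
```

Emit:
send_rows(targets="0.175 -0.164 -0.077 0 0 -80 100;0.175 -0.164 -0.077 0 0 -80 100;0.175 -0.164 -0.077 0 0 -80 100;0.175 -0.164 -0.077 0 0 -80 100;0.175 -0.164 -0.077 0 0 -80 100;0.175 -0.164 -0.077 0 0 -80 100;0.175 -0.164 -0.077 0 0 -80 100;0.175 -0.164 -0.077 0 0 -80 100;0.175 -0.164 -0.077 0 0 -80 100;0.175 -0.164 -0.077 0 0 -80 100;0.175 -0.164 -0.077 0 0 -80 100;0.175 -0.164 -0.077 0 0 -80 100")

```text
time_s: 1.1
ee_pos: [330.2, -300.5, 290.6]
ee_rot: [-180.0, -0.0, 104.8]
force: [0.2, 0.4, -0.7]
gripper_width: 91.1
gripper_force: 0.0
```

```bash
python3 - <<'E'
from h import *
from workcell import env
s=env.state();p,e=s["ee_pos"],s["ee_rot"]
print(row(p,e,[431,-11,186],toolR(6,30)))
E
```

```text
0.2540 0.1715 0.1047 -21.22 -24.81 -79.20
```

Emit:
send_rows(targets="0.254 0.172 0.05 -21 -25 -79 100;0.254 0.172 0.05 -21 -25 -79 100;0.254 0.172 0.05 -21 -25 -79 100;0.254 0.172 0.05 -21 -25 -79 100;0.254 0.172 0.05 -21 -25 -79 100;0.254 0.172 0.05 -21 -25 -79 100;0.254 0.172 0.05 -21 -25 -79 100;0.254 0.172 0.05 -21 -25 -79 100;0.254 0.172 0.05 -21 -25 -79 100;0.254 0.172 0.05 -21 -25 -79 100;0.254 0.172 0.104 -21 -25 -79 100;0.254 0.172 0.104 -21 -25 -79 100")

```text
time_s: 2.1
ee_pos: [430.9, -9.8, 191.0]
ee_rot: [179.1, 28.9, -177.5]
force: [-0.7, 1.3, -1.1]
gripper_width: 91.1
gripper_force: 0.0
```

```bash
python3 - <<'E'
from h import *
from workcell import env,eyes
s=env.state();print(s["ee_pos"],s["ee_rot"],s["qpos"].round())
f=eyes.grab_frame("wrist");np.save("pics/w1.npy",f,allow_pickle=True);cv2.imwrite("pics/w1.png",f["image"])
print(f["eye"],f["attitude"],proj(f,[[486,-5.5,90],[591,5,4],[451,-10,124]]))
E
```

```text
[430.9180171   -9.83163487 190.96083112] [ 179.13932124   28.90745343 -177.53648447] [  -7.   -7.  129.   11.   30. -108.]
[282.23633679 -19.18259844 303.49290546] [-44.17040731  -0.76120785  92.82365943] [[256.4541162  187.55044618]
 [259.19566336 199.55903771]
 [253.70448275 185.15841973]]
```

View pics/w1.png

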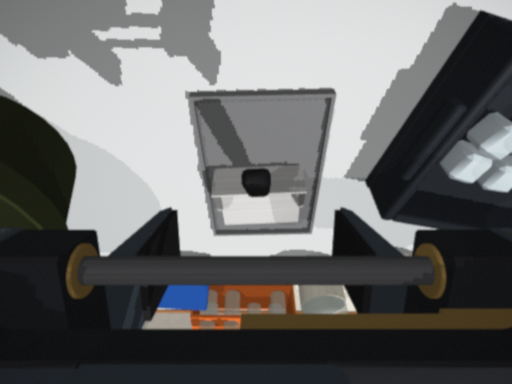

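The handle end is at (257,182), within 4 px of the prediction. The tray corners are at (188,93), (335,91), (313,233) and (214,234).

```bash
python3 - <<'E'
from h import *
f=load("w1")
c=onz(f,[(188,93),(335,91),(313,233),(214,234)],12);print(c[:,:2].round(),c.mean(0).round(1))
g=cv2.cvtColor(f["image"],cv2.COLOR_BGR2GRAY);m=((g<45)*255).astype(np.uint8)[150:210,230:290]
n,l,st,ce=cv2.connectedComponentsWithStats(m);i=1+np.argmax(st[1:,4]);print(st[i],ce[i]+[230,150])
for z in (95,118): print(onz(f,ce[i]+[230,150],z))
print(onz(f,[(213,195),(307,195),(222,226),(300,222)],5)[:,:2].round())
E
```

```text
[[432. -76.]
 [424.  72.]
 [653.  90.]
 [660. -60.]] [542.1   6.6  12. ]
[ 12  19  28  27 643] [256.15241058 181.47433904]
[[473.56579017  -6.48877736  95.        ]]
[[452.45918504  -7.88910264 118.        ]]
[[583. -58.]
 [579.  70.]
 [649. -48.]
 [636.  69.]]
```

```bash
python3 - <<'E'
from h import *
from workcell import env
s=env.state();p,e=s["ee_pos"],s["ee_rot"]
Rt=toolR(6,30);g=np.array([486,-5,90]);print(g+19*Rt[:,2],row(p,e,g+19*Rt[:,2],Rt))
E
```

```text
[495.44795801  -4.0069796   73.54551733] -0.0051 0.0009 0.1325 -0.79 -1.48 -2.92
```

Emit:
send_rows(targets="-0.005 0.001 0.04 -0.8 -1.5 -2.9 100;-0.005 0.001 0.075 -0.8 -1.5 -2.9 100;-0.005 0.001 0.105 -0.8 -1.5 -2.9 100;-0.005 0.001 0.125 -0.8 -1.5 -2.9 100;-0.005 0.001 0.133 -0.8 -1.5 -2.9 100;-0.005 0.001 0.133 -0.8 -1.5 -2.9 100;-0.005 0.001 0.133 -0.8 -1.5 -2.9 30;-0.005 0.001 0.133 -0.8 -1.5 -2.9 10;-0.005 0.001 0.133 -0.8 -1.5 -2.9 10;-0.005 0.001 0.133 -0.8 -1.5 -2.9 10;-0.005 0.001 0.133 -0.8 -1.5 -2.9 10;-0.005 0.001 0.133 -0.8 -1.5 -2.9 0", grip_force=20)

```text
time_s: 3.15
ee_pos: [501.8, -4.6, 80.2]
ee_rot: [180.0, 30.6, -174.4]
force: [-0.3, -0.6, -0.5]
gripper_width: 54.3
gripper_force: 0.0
```

Emit:
send_rows(targets="0 0 0 0 0 0 0;0 0 0 0 0 0 0;0 0 0 0 0 0 0;0 0 0 0 0 0 0", grip_force=60)

```text
time_s: 3.48
ee_pos: [501.6, -4.6, 79.5]
ee_rot: [180.0, 30.5, -174.4]
force: [0.6, 0.0, 0.1]
gripper_width: 27.2
gripper_force: 0.3
```

```bash
python3 - <<'E'
from h import *
from workcell import env,eyes
s=env.state();print(s)
f=eyes.grab_frame("top");np.save("pics/top1.npy",f,allow_pickle=True);cv2.imwrite("pics/top1.png",cv2.resize(f["image"][130:240,200:300],None,fx=5,fy=5))
E
```

```text
{'time_s': 3.4833, 'qpos': array([  -5.66838209,   10.65447914,  133.62699605,   45.40139448,
          8.05168335, -144.87707386]), 'qvel': array([-0.02253642,  0.09527369, -0.08916069,  0.17030864,  0.60510487,
       -0.27422124]), 'effort': array([-1.25601127e-03, -2.60675955e+01, -1.54184049e+01,  2.21090913e-01,
       -1.24151923e+00, -1.67305319e-02]), 'ee_pos': array([501.6287982 ,  -4.59198074,  79.51775875]), 'ee_rot': array([ 179.98621828,   30.53648561, -174.37531617]), 'force': array([0.55766614, 0.00680332, 0.05440324]), 'torque': array([0.14417545, 0.17223136, 0.0558784 ]), 'gripper_force': 0.3321490902453661, 'gripper_width': 27.213579750509016}
```

The wrist ran into its singularity (J5 about 8°) and stopped about 8 mm short, so I'll reopen and re-grasp with less lean.

```bash
python3 - <<'E'
from h import *
from workcell import env
s=env.state();p,e=s["ee_pos"],s["ee_rot"]
for l in(15,8):
  Rt=toolR(6,l);g=np.array([485,-5,90]);print(row(p,e,g+19*Rt[:,2],Rt))
E
```

```text
0.0139 0.0010 0.0009 -0.09 15.51 -0.34
0.0161 0.0010 0.0001 -0.07 22.51 -0.35
```

View pics/top1.png

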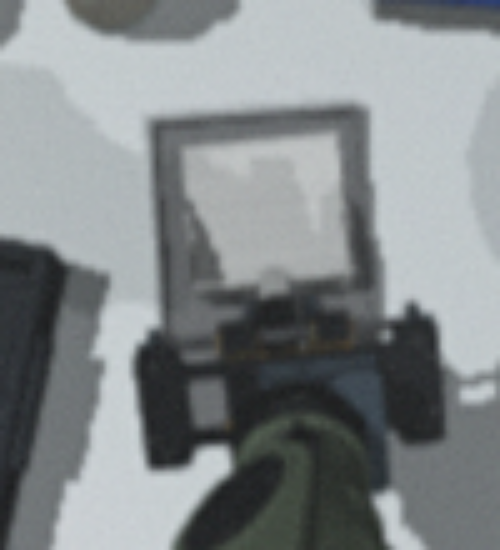

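The scoop still lies undisturbed in the tray, with its lip at crop (183..338, 140) and the fingers over the handle at (275,310).

Emit:
send_rows(targets="0 0 0 0 0 0 60;0 0 0 0 0 0 100;0 0 0 0 0 0 100;0.005 0 -0.005 0 7 0 100;0.010 0.001 -0.003 0 14 0 100;0.016 0.001 0 0 22.5 -0.3 100;0.016 0.001 0 0 22.5 -0.3 100;0.016 0.001 0 0 22.5 -0.3 100;0.016 0.001 0 0 22.5 -0.3 100", grip_force=20)

```text
time_s: 4.28
ee_pos: [493.1, -4.8, 72.8]
ee_rot: [-179.8, 8.3, -174.0]
force: [2.1, 0.1, 0.5]
gripper_width: 80.8
gripper_force: 0.0
```

```bash
python3 - <<'E'
from h import *
from workcell import env
s=env.state();p,e=s["ee_pos"],s["ee_rot"];print(p,e,s["qpos"])
Rt=toolR(6,8);g=np.array([485,-5,90]);print(g+19*Rt[:,2],row(p,e,g+19*Rt[:,2],Rt))
E
```

```text
[493.05137554  -4.83006692  72.79314159] [-179.81722186    8.32361941 -173.98891118] [ -2.62262528  15.62597906 117.87129661   1.71928211  38.25751003
 -99.8937673 ]
[487.62980323  -4.72359654  71.18490669] 0.0056 0.0007 0.0008 -0.18 0.32 0.01
```

Emit:
send_rows(targets="0.005 0 0.001 0 0 0 80;0.005 0 0.001 0 0 0 40;0.005 0 0.001 0 0 0 0;0.005 0 0.001 0 0 0 0;0.005 0 0.001 0 0 0 0;0.005 0 0.001 0 0 0 0;0.005 0 0.001 0 0 0 0;0.005 0 0.001 0 0 0 0;0.005 0 0.001 0 0 0 0;0.005 0 0.001 0 0 0 0;0.005 0 0.001 0 0 0 0;0.005 0 0.001 0 0 0 0", grip_force=20)

```text
time_s: 5.28
ee_pos: [483.1, -5.5, 69.7]
ee_rot: [-179.9, 8.0, -174.1]
force: [-1.3, -1.3, 0.2]
gripper_width: 23.9
gripper_force: 20.0
```

Emit:
send_rows(targets="0 0 0 0 0 0 0;0 0 0 0 0 0 0;0 0 0 0 0 0 0;0 0 0 0 0 0 0", grip_force=60)

```text
time_s: 5.62
ee_pos: [483.1, -5.5, 69.8]
ee_rot: [-179.9, 8.0, -174.1]
force: [-0.4, 0.0, 1.0]
gripper_width: 23.8
gripper_force: 60.0
```

```bash
cat >> h.py <<'E'
GP=np.array([483.1,-5.5,69.7]); GR=R.from_euler("xyz",[-179.9,8.0,-174.1],degrees=True)
def scoopR(yaw,down): return R.from_euler("ZY",[yaw,down],degrees=True)  # down>0: nose down
S0=np.array([590.,5,4]); SR0=scoopR(6,0)
TS=(SR0.inv()*GR); tp=SR0.inv().apply(GP-S0)   # tool in scoop frame
C=np.array([484.,308,14]); PY=-101.5
def tool_for(o,yaw,down):
    r=scoopR(yaw,down); return np.array(o)+r.apply(tp),(r*TS).as_matrix()
def pan_pose(slip,lat,hlip,down,yaw=PY):  # lip position in pan frame -> scoop origin
    b=R.from_euler("z",PY,degrees=True); lip=C+b.apply([slip,lat,hlip])
    return lip-scoopR(yaw,down).apply([55,0,0])
def go(o,yaw,down):
    from workcell import env
    s=env.state();P,M=tool_for(o,yaw,down);print("tcp",P.round(),row(s["ee_pos"],s["ee_rot"],P,M))
def now():
    from workcell import env
    s=env.state(); r=R.from_euler("xyz",s["ee_rot"],degrees=True)*TS.inv(); o=s["ee_pos"]-r.apply(tp); yd=r.as_euler("ZYX",degrees=True)
    lip=o+r.apply([55,0,0]); q=R.from_euler("z",PY,degrees=True).inv().apply(lip-C)
    print("t",s["time_s"],"origin",o.round(1),"yaw/down/roll",yd.round(1),"lip in pan",q.round(1),"F",s["force"].round(1),"q",s["qpos"].round(), "grip",s["gripper_width"].round(1))
E
python3 - <<'E'
from h import *
now(); print(tp)
go([590,5,130],6,0)
go([540,130,190],-50,10)
E
```

```text
Traceback (most recent call last):
  File "h.py", line 42, in now
    print("t",s["time_s"],"origin",o.round(1),"yaw/down/roll",yd.round(1),"lip in pan",q.round(1),"F",s["force"].round(1),"q",s["qpos"].round(), "grip",s["gripper_width"].round(1))
                                                                                                                                                        ^^^^^^^^^^^^^^^^^^^^^^^^
AttributeError: 'float' object has no attribute 'round'
```

```bash
sed -i 's/s\["gripper_width"\].round(1)/round(float(s["gripper_width"]),1)/' h.py
python3 - <<'E'
from h import *
now(); print(tp)
go([590,5,130],6,0)
E
```

```text
t 5.6167 origin [590.    5.1   4.2] yaw/down/roll [ 6. -0.  0.] lip in pan [259.1 216.8  -9.8] F [-0.4  0.   1. ] q [  -3.   15.  119.    2.   38. -100.] grip 23.8
[-107.41193948    0.73161282   65.7       ]
tcp [483.  -5. 196.] -0.0176 -0.0002 -0.1247 0.01 0.05 0.03
```

Emit:
send_rows(targets="-0.002 0 -0.012 0 0 0 0;-0.005 0 -0.035 0 0 0 0;-0.009 0 -0.065 0 0 0 0;-0.013 0 -0.095 0 0 0 0;-0.017 0 -0.125 0 0 0 0;-0.017 0 -0.125 0 0 0 0;-0.017 0 -0.125 0 0 0 0;-0.017 0 -0.125 0 0 0 0")

```text
time_s: 6.28
ee_pos: [480.8, -5.2, 194.2]
ee_rot: [-179.9, 7.8, -174.1]
force: [0.3, 0.6, -3.1]
gripper_width: 23.8
gripper_force: 60.0
```

```bash
python3 - <<'E'
from h import *
from workcell import eyes
now()
go([575,110,170],-50,10)
ims=[]
for n in("top","scene"):
    f=eyes.grab_frame(n);np.save(f"pics/{n}2.npy",f,allow_pickle=True)
    c=proj(f,[[590,5,130]])[0].astype(int);print(n,c,proj(f,np.array([590,5,130])+scoopR(6,0).apply([[55,55,0],[55,-55,0],[-55,55,48],[-55,-55,48]])).round(1).tolist())
    x0,y0=c-[40,50];print(x0,y0);ims.append(cv2.resize(f["image"][y0:y0+100,x0:x0+80],None,fx=5,fy=5))
cv2.imwrite("pics/l.png",np.hstack(ims))
E
```

```text
t 6.2833 origin [587.5   5.4 128.2] yaw/down/roll [6.  0.2 0. ] lip in pan [259.3 214.2 114. ] F [ 0.3  0.6 -3.1] q [ -3.   7. 109.   1.  57. -99.] grip 23.8
tcp [515. 183. 253.] -0.0609 0.1834 -0.0515 2.91 9.11 56.00
top [252 164] [[233.1, 149.3], [267.7, 145.6], [235.6, 180.4], [272.4, 176.4]]
212 114
scene [231 194] [[229.2, 216.1], [207.7, 193.6], [256.0, 188.1], [233.5, 166.5]]
191 144
```

View pics/l.png

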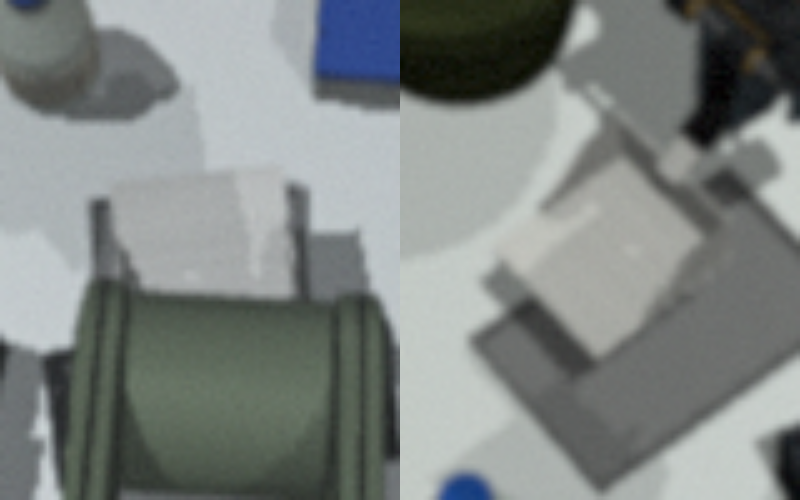

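```bash
python3 - <<'E'
from h import *
T=load("top2");S=load("scene2")
print(tri(T,(234,150.4),S,(231,215.6)),tri(T,(269,147.4),S,(210.6,194.4)))
print(np.array([587.5,5.4,128.2])+scoopR(6,0).apply([[55,55,0],[55,-55,0]]))
E
```

```text
(array([634.37919314,  64.24169167, 127.83466034]), np.float64(4.394338773081454)) (array([644.38923834, -45.42736575, 119.69206196]), np.float64(8.115922999783713))
[[636.44963877  65.84776972 128.2       ]
 [647.94776972 -43.54963877 128.2       ]]
```

```bash
sed -i 's/S0=np.array(\[590.,5,4\])/S0=np.array([588.,4,4])/' h.py
python3 - <<'E'
from h import *
go([560,110,190],-50,10)
E
```

```text
tcp [502. 182. 273.] -0.0506 0.1837 -0.0733 2.89 9.04 56.00
```

Emit:
send_rows(targets="-0.05 0.184 -0.073 3 9 56 0;-0.05 0.184 -0.073 3 9 56 0;-0.05 0.184 -0.073 3 9 56 0;-0.05 0.184 -0.073 3 9 56 0;-0.05 0.184 -0.073 3 9 56 0;-0.05 0.184 -0.073 3 9 56 0;-0.05 0.184 -0.073 3 9 56 0;-0.05 0.184 -0.073 3 9 56 0;-0.05 0.184 -0.073 3 9 56 0;-0.05 0.184 -0.073 3 9 56 0")

```text
time_s: 7.22
ee_pos: [502.4, 182.0, 272.7]
ee_rot: [-179.8, -1.8, 129.8]
force: [0.6, -1.0, -1.5]
gripper_width: 24.1
gripper_force: 60.0
```

```bash
python3 - <<'E'
from h import *
now(); go(pan_pose(-25,7,100,25),PY,25)
E
```

```text
t 7.2167 origin [560.6 109.9 190. ] yaw/down/roll [-50.1   9.8  -0.1] lip in pan [212.6 156.9 166.6] F [ 0.6 -1.  -1.5] q [ 18.  13.  88.   2.  79. -22.] grip 24.1
tcp [521. 446. 241.] 0.1899 0.1834 0.0368 -8.47 14.29 50.85
```

Emit:
send_rows(targets="0.19 0.183 0.0 -8.5 14.3 50.9 0;0.19 0.183 0.0 -8.5 14.3 50.9 0;0.19 0.183 0.0 -8.5 14.3 50.9 0;0.19 0.183 0.0 -8.5 14.3 50.9 0;0.19 0.183 0.0 -8.5 14.3 50.9 0;0.19 0.183 0.0 -8.5 14.3 50.9 0;0.19 0.183 0.0 -8.5 14.3 50.9 0;0.19 0.183 0.037 -8.5 14.3 50.9 0;0.19 0.183 0.037 -8.5 14.3 50.9 0;0.19 0.183 0.037 -8.5 14.3 50.9 0;0.19 0.183 0.037 -8.5 14.3 50.9 0")

```text
time_s: 8.13
ee_pos: [521.3, 446.1, 244.3]
ee_rot: [179.8, -17.2, 78.6]
force: [1.4, 0.3, -2.6]
gripper_width: 23.7
gripper_force: 60.0
```

```bash
python3 - <<'E'
from h import *
from workcell import eyes
now(); go(pan_pose(-25,7,20,25),PY,25)
ims=[]
for n in("top","scene"):
    f=eyes.grab_frame(n);np.save(f"pics/{n}3.npy",f,allow_pickle=True);ims.append(f["image"])
a=cv2.resize(ims[0][150:250,90:230],(560,400));b=cv2.resize(ims[1][195:345,240:390],(400,400))
cv2.imwrite("pics/e.png",np.hstack([a,b])[:, :960][:, 160:])
E
```

```text
t 8.1333 origin [507.  380.2 140.1] yaw/down/roll [-101.3   25.2    0.3] lip in pan [-25.6   8.4 102.7] F [ 1.4  0.3 -2.6] q [34. 21. 83. 13. 64. 41.] grip 23.7
tcp [521. 446. 161.] -0.0247 -0.0008 0.0793 0.28 -0.16 0.15
```

View pics/e.png

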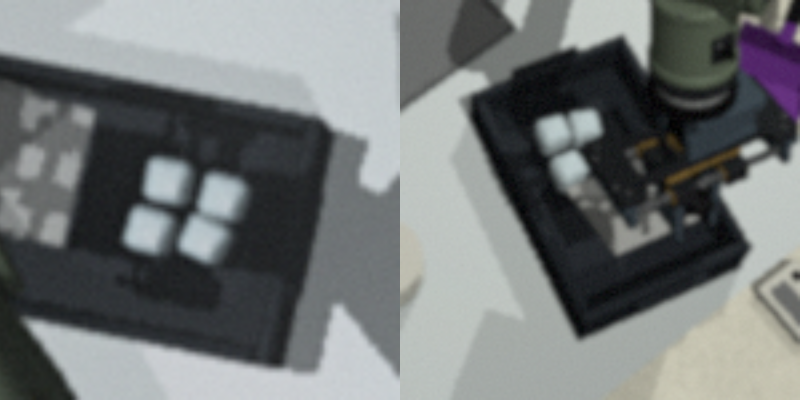

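The scoop is over the clear end of the pan, its lip at e (98,112)–(68,246). It is in line with the cubes, which are at e (122–248, 157–262).

```bash
python3 - <<'E'
from h import *
T=load("top3");b=R.from_euler("z",PY,degrees=True).inv()
print(b.apply(onz(T,[(154.5,178),(147,211.5)],115)-C))
# pan rim corners seen in e (left): near +x end
print(b.apply(onz(T,[(130+331/4,150+128/4),(130+285/4,150+367/4)],70)-C))
print(b.apply(onz(T,[(179.7,209.2),(165.9,207),(184.5,198.6),(170.6,194.5)],50)-C))
go(pan_pose(-25,7,30,25),PY,25)
E
```

```text
[[-21.00151068  64.18042924 101.        ]
 [-18.85193443 -44.33768917 101.        ]]
[[ 155.97293328   94.83321088   56.        ]
 [ 161.28141651 -103.23913103   56.        ]]
[[ 64.41773768 -12.99964159  36.        ]
 [ 17.62518337 -14.83134235  36.        ]
 [ 72.111197    24.75559861  36.        ]
 [ 23.32933068  29.15561747  36.        ]]
tcp [521. 446. 171.] -0.0229 -0.0016 0.0713 0.41 -0.30 0.14
```

```bash
python3 - <<'E'
from h import *
for a in((-25,5,45,25),(-27,5,14,25),(-19,5,12,15),(-10,5,10,6)): go(pan_pose(*a),PY,a[3])
E
```

```text
tcp [519. 446. 186.] -0.0185 -0.0036 0.0569 0.41 -0.30 0.14
tcp [519. 448. 155.] -0.0258 -0.0037 0.0871 0.41 -0.30 0.14
tcp [522. 460. 131.] -0.0213 -0.0039 0.1140 0.40 -10.30 0.13
tcp [523. 466. 106.] -0.0232 -0.0040 0.1395 0.39 -19.30 0.11
```

Emit:
send_rows(targets="-0.01 -0.002 0.03 0 0 0 0;-0.0185 -0.0035 0.057 0.4 -0.3 0.1 0;-0.022 -0.0035 0.073 0.4 -0.3 0.1 0;-0.0258 -0.0037 0.087 0.4 -0.3 0.1 0;-0.0245 -0.0038 0.096 0.4 -3.6 0.1 0;-0.023 -0.0039 0.105 0.4 -7 0.1 0;-0.0213 -0.0039 0.114 0.4 -10.3 0.1 0;-0.022 -0.004 0.127 0.4 -14.8 0.1 0;-0.0232 -0.004 0.1395 0.4 -19.3 0.1 0;-0.0232 -0.004 0.1395 0.4 -19.3 0.1 0;-0.0232 -0.004 0.1395 0.4 -19.3 0.1 0")

```text
time_s: 9.15
ee_pos: [521.2, 466.5, 103.6]
ee_rot: [-179.7, 2.0, 78.5]
force: [-1.3, 0.2, -2.3]
gripper_width: 24.0
gripper_force: 60.0
```

```bash
python3 - <<'E'
from h import *
now(); go(pan_pose(-10,5,5,6),PY,6); go(pan_pose(-10,5,2,6),PY,6); go(pan_pose(-10,5,0,6),PY,6)
E
```

```text
t 9.15 origin [500.1 370.9  27.4] yaw/down/roll [-101.4    6.    -0.2] lip in pan [-10.1   3.3   7.7] F [-1.3  0.2 -2.3] q [41. 35. 79. -1. 69. 53.] grip 24.0
tcp [523. 466. 101.] -0.0001 0.0017 0.0025 -0.18 0.04 0.08
tcp [523. 466.  98.] 0.0000 0.0017 0.0055 -0.18 0.04 0.08
tcp [523. 466.  96.] 0.0001 0.0017 0.0075 -0.18 0.04 0.08
```

Emit:
send_rows(targets="0 0.001 0.002 0 0 0 0;0 0.002 0.004 0 0 0 0;0 0.002 0.004 0 0 0 0;0 0.002 0.004 0 0 0 0")

```text
time_s: 9.48
ee_pos: [522.7, 463.7, 100.4]
ee_rot: [-179.7, 2.1, 78.3]
force: [0.3, 0.0, -2.4]
gripper_width: 23.9
gripper_force: 60.0
```

Emit:
send_rows(targets="0 0 0.001 0 0 0 0;0 0 0.002 0 0 0 0;0 0 0.002 0 0 0 0;0 0 0.002 0 0 0 0")

```text
time_s: 9.82
ee_pos: [522.2, 464.3, 97.4]
ee_rot: [-179.7, 2.2, 78.4]
force: [-0.0, 0.1, -2.6]
gripper_width: 23.8
gripper_force: 60.0
```

Emit:
send_rows(targets="0 0 0.001 0 0 0 0;0 0 0.002 0 0 0 0;0 0 0.002 0 0 0 0;0 0 0.002 0 0 0 0")

```text
time_s: 10.15
ee_pos: [522.4, 464.7, 96.2]
ee_rot: [-179.7, 2.2, 78.4]
force: [0.1, 0.7, 3.4]
gripper_width: 24.2
gripper_force: 60.0
```

Emit:
send_rows(targets="-0.003 0 0.0001 0 0 0 0;-0.008 0 0.0003 0 0 0 0;-0.013 0 0.0005 0 0 0 0;-0.018 0 0.0007 0 0 0 0;-0.023 0 0.0009 0 0 0 0;-0.028 0 0.0011 0 0 0 0;-0.033 0 0.0013 0 0 0 0;-0.038 0 0.0014 0 0 0 0;-0.043 0 0.0016 0 0 0 0;-0.048 0 0.0018 0 0 0 0;-0.053 0 0.002 0 0 0 0;-0.056 0 0.0021 0 0 0 0")

```text
time_s: 11.15
ee_pos: [511.3, 409.0, 96.2]
ee_rot: [-179.7, 2.1, 78.4]
force: [1.0, 5.1, 3.8]
gripper_width: 23.5
gripper_force: 60.0
```

```bash
cat > ice.py <<'E'
from h import *
from workcell import eyes
b=R.from_euler("z",PY,degrees=True).inv()
def ice(z,tag=None):
    for n in("top","scene"):
        f=eyes.grab_frame(n)
        if tag: np.save(f"pics/{n}{tag}.npy",f,allow_pickle=True)
        g=f["image"].astype(int); m=((g.min(2)>125)&(g[...,0]-g[...,2]>3)).astype(np.uint8)*255
        k=np.zeros_like(m);cv2.fillConvexPoly(k,proj(f,C+b.inv().apply([[-136,-91,0],[136,-91,0],[136,91,0],[-136,91,0]])).astype(int),255)
        cs,_=cv2.findContours(m&k,cv2.RETR_EXTERNAL,cv2.CHAIN_APPROX_SIMPLE)
        for c in cs:
            if cv2.contourArea(c)>15:
                M=cv2.moments(c);u=(M["m10"]/M["m00"],M["m01"]/M["m00"]);print(n,cv2.contourArea(c),np.round(u,1),b.apply(onz(f,u,z)-C)[0,:2].round())
E
python3 - <<'E'
from ice import *
now(); ice(50)
E
```

```text
t 11.15 origin [490.1 313.3  20. ] yaw/down/roll [-101.5    5.9   -0.2] lip in pan [48.3  4.9  0.4] F [1.  5.1 3.8] q [38. 31. 86. -1. 64. 50.] grip 23.5
top 29.5 [169.8 216.3] [ 37. -42.]
top 325.0 [186.1 204.5] [82.  7.]
scene 347.5 [301.2 239.1] [80.  8.]
```

Emit:
send_rows(targets="-0.004 0 0.0001 0 0 0 0;-0.008 0 0.0003 0 0 0 0;-0.012 0 0.0005 0 0 0 0;-0.016 0 0.0006 0 0 0 0;-0.02 0 0.0008 0 0 0 0;-0.024 0 0.0009 0 0 0 0;-0.028 0 0.0011 0 0 0 0;-0.032 0 0.0012 0 0 0 0;-0.036 0 0.0014 0 0 0 0;-0.04 0 0.0015 0 0 0 0")

```text
time_s: 12.08
ee_pos: [503.5, 371.1, 96.3]
ee_rot: [-179.8, 2.1, 78.4]
force: [0.7, 4.6, 6.5]
gripper_width: 23.7
gripper_force: 60.0
```

```bash
python3 - <<'E'
from ice import *
now(); ice(50,4)
E
```

```text
t 12.0833 origin [482.4 275.4  20. ] yaw/down/roll [-1.015e+02  5.900e+00 -1.000e-01] lip in pan [87.   4.9  0.3] F [0.7 4.6 6.5] q [36. 29. 91. -1. 62. 48.] grip 23.7
top 354.5 [189.6 205.6] [94.  5.]
top 17.0 [172.9 188.2] [26. 51.]
scene 317.0 [299.5 235.9] [92.  7.]
```

Emit:
send_rows(targets="-0.004 0 0.0001 0 0 0 0;-0.008 0 0.0003 0 0 0 0;-0.012 0 0.0005 0 0 0 0;-0.016 0 0.0006 0 0 0 0;-0.02 0 0.0008 0 0 0 0;-0.024 0 0.0009 0 0 0 0;-0.028 0 0.0011 0 0 0 0;-0.032 0 0.0012 0 0 0 0;-0.036 0 0.0014 0 0 0 0;-0.038 0 0.0014 0 0 0 0;-0.038 0 0.0014 0 0 0 0")

```text
time_s: 13.1
ee_pos: [496.0, 333.5, 96.2]
ee_rot: [-179.8, 2.1, 78.4]
force: [0.5, 5.2, 5.1]
gripper_width: 23.4
gripper_force: 60.0
```

```bash
python3 - <<'E'
from ice import *
now(); ice(52,5)
E
```

```text
t 13.1 origin [474.8 237.9  20. ] yaw/down/roll [-1.015e+02  5.900e+00 -1.000e-01] lip in pan [125.3   4.9   0.3] F [0.5 5.2 5.1] q [34. 27. 95. -1. 60. 46.] grip 23.4
top 18.0 [190.1 220.6] [107. -43.]
top 344.0 [189.8 204.5] [94.  9.]
scene 266.5 [299.7 234.1] [97.  5.]
```

Emit:
send_rows(targets="-0.002 0 0.0001 0 0 0 0;-0.004 0 0.0001 0 0 0 0;-0.006 0 0.0002 0 0 0 0;-0.007 0 0.0003 0 0 0 0;-0.007 0 0.0003 0 0 0 0")

```text
time_s: 13.62
ee_pos: [494.7, 327.4, 96.4]
ee_rot: [-179.8, 2.0, 78.4]
force: [0.9, 5.8, 6.0]
gripper_width: 24.0
gripper_force: 60.0
```

Emit:
send_rows(targets="-0.002 0 0.0001 0 0 0 0;-0.004 0 0.0001 0 0 0 0;-0.004 0 0.0001 0 0 0 0;-0.004 0 0.0001 0 0 0 0")

```text
time_s: 13.95
ee_pos: [494.7, 326.6, 97.6]
ee_rot: [-179.8, 1.6, 78.3]
force: [0.8, 12.0, 9.4]
gripper_width: 24.1
gripper_force: 60.0
```

```bash
python3 - <<'E'
from ice import *
now(); ice(52,6)
for a in((135,4.5,1,0),(133,4.5,6,-5),(129,4.5,14,-12),(125,4.5,22,-18)): go(pan_pose(*a),PY,a[3])
E
```

```text
t 13.95 origin [473.6 231.6  20.6] yaw/down/roll [-101.6    6.4   -0. ] lip in pan [131.6   5.    0.5] F [ 0.8 12.   9.4] q [33. 26. 96. -1. 60. 45.] grip 24.1
top 349.5 [189.9 204.4] [94.  9.]
scene 220.0 [299.5 232.8] [101.   3.]
tcp [495. 332.  81.] 0.0054 -0.0008 0.0168 -0.06 -6.39 -0.07
tcp [496. 339.  71.] 0.0128 -0.0008 0.0258 -0.07 -11.39 -0.06
tcp [498. 347.  59.] 0.0222 -0.0008 0.0381 -0.09 -18.39 -0.04
tcp [499. 354.  49.] 0.0287 -0.0008 0.0479 -0.11 -24.39 -0.02
```

```bash
python3 - <<'E'
from h import *
for a in((130,4.5,2,3),(129,4.5,2,0),(128,4.5,14,-6),(126,4.5,25.5,-12),(123,4.5,37,-18)): go(pan_pose(*a),PY,a[3])
E
```

```text
tcp [495. 333.  90.] 0.0065 -0.0008 0.0074 -0.05 -3.39 -0.08
tcp [496. 337.  82.] 0.0114 -0.0008 0.0156 -0.06 -6.39 -0.07
tcp [498. 344.  77.] 0.0185 -0.0008 0.0205 -0.08 -12.39 -0.05
tcp [499. 350.  70.] 0.0248 -0.0008 0.0265 -0.09 -18.39 -0.04
tcp [500. 356.  64.] 0.0303 -0.0008 0.0328 -0.11 -24.39 -0.02
```

Emit:
send_rows(targets="0.005 0 0.002 0 -1 0 0;0.0095 0 0.0055 0 -3 0 0;0.012 0 0.010 0 -4.5 0 0;0.0145 0 0.0145 0 -6 0 0;0.018 0 0.017 0 -9 0 0;0.0215 0 0.0195 0 -12 0 0;0.0245 0 0.0225 0 -15 0 0;0.028 0 0.0255 0 -18 0 0;0.031 0 0.0285 0 -21 0 0;0.0335 0 0.0315 0 -24 0 0;0.0335 0 0.0315 0 -24 0 0;0.0335 0 0.0315 0 -24 0 0")

```text
time_s: 15.05
ee_pos: [498.8, 353.8, 61.1]
ee_rot: [-179.5, 26.3, 78.6]
force: [-0.0, -0.6, -4.2]
gripper_width: 23.8
gripper_force: 60.0
```

```bash
python3 - <<'E'
from ice import *
now(); ice(60,7)
E
```

```text
t 15.05 origin [473.2 235.9  31.8] yaw/down/roll [-101.3  -18.3   -0.4] lip in pan [125.    4.   35.1] F [-0.  -0.6 -4.2] q [ 42.  40.  80. -15.  82.  59.] grip 23.8
top 42.0 [196.9 204.1] [119.  14.]
top 432.5 [179.1 202.5] [60.  8.]
scene 409.0 [306.2 245.5] [50.  6.]
```

```bash
python3 - <<'E'
from h import *
for a in((119,4.5,60,-18),(115,4.5,185,-18)): go(pan_pose(*a),PY,a[3])
E
```

```text
tcp [501. 359.  87.] -0.0056 0.0002 -0.0252 -0.31 0.14 0.15
tcp [501. 363. 212.] -0.0571 -0.0007 -0.1392 -0.31 0.14 0.15
```

Emit:
send_rows(targets="0 0 -0.005 0 0 0 0;-0.003 0 -0.015 0 0 0 0;-0.007 0 -0.028 0 0 0 0;-0.015 0 -0.045 0 0 0 0;-0.024 0 -0.065 0 0 0 0;-0.033 0 -0.085 0 0 0 0;-0.042 0 -0.105 0 0 0 0;-0.05 0 -0.122 0 0 0 0;-0.055 0 -0.134 0 0 0 0;-0.057 0 -0.139 0 0 0 0;-0.057 0 -0.139 0 0 0 0")

```text
time_s: 16.07
ee_pos: [502.7, 363.9, 215.0]
ee_rot: [-179.8, 26.0, 78.5]
force: [0.3, -0.4, -4.4]
gripper_width: 23.7
gripper_force: 60.0
```

```bash
python3 - <<'E'
from h import *
from workcell import eyes
now()
B=np.array([523,-303,0])
for k in(0.5,1):
    o=np.array([473,250,220])*(1-k)+np.array([520,-190,230])*k
    go(o,-101.5+11.5*k,-18)
f=eyes.grab_frame("top");o=np.array([474,244,200]);c=proj(f,[o])[0].astype(int)
cv2.imwrite("pics/k.png",cv2.resize(f["image"][c[1]-50:c[1]+50,c[0]-65:c[0]+65],None,fx=5,fy=5,interpolation=cv2.INTER_CUBIC))
E
```

```text
t 16.0667 origin [477.2 246.2 185.1] yaw/down/roll [-1.014e+02 -1.800e+01 -1.000e-01] lip in pan [114.2   5.7 188. ] F [ 0.3 -0.4 -4.4] q [ 43.  34.  68. -15.  99.  55.] grip 23.7
tcp [510. 150. 255.] -0.2049 0.0503 0.0552 -2.64 -0.04 -5.10
tcp [522. -70. 260.] -0.3981 0.1056 0.1436 -5.15 -0.05 -10.27
```

View pics/k.png

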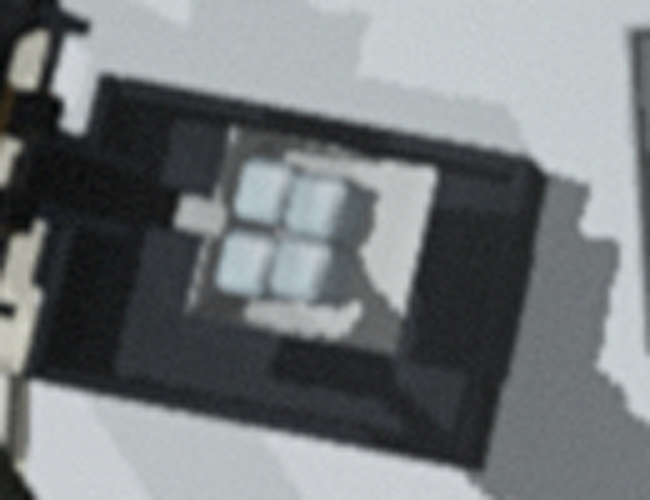

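All four cubes sit against the scoop's back wall, at (218–355, 160–300) in the picture. Next I carry them to the bucket.

Emit:
send_rows(targets="-0.008 0.002 0.001 -0.1 0 -0.2 0;-0.02 0.005 0.004 -0.3 0 -0.5 0;-0.036 0.009 0.008 -0.5 0 -0.9 0;-0.054 0.013 0.013 -0.7 0 -1.3 0;-0.073 0.018 0.018 -0.9 0 -1.8 0;-0.092 0.022 0.023 -1.2 0 -2.3 0;-0.111 0.027 0.028 -1.4 0 -2.8 0;-0.130 0.032 0.034 -1.7 0 -3.2 0;-0.149 0.037 0.039 -1.9 0 -3.7 0;-0.168 0.041 0.045 -2.2 0 -4.2 0;-0.187 0.046 0.05 -2.4 0 -4.7 0;-0.205 0.05 0.055 -2.6 0 -5.1 0")

```text
time_s: 17.12
ee_pos: [508.5, 147.1, 253.3]
ee_rot: [-179.6, 26.3, 84.3]
force: [-0.6, -0.4, -4.4]
gripper_width: 23.6
gripper_force: 60.0
```

```bash
python3 - <<'E'
from h import *
now();go([520,-190,230],-90,-18)
E
```

```text
t 17.1167 origin [494.7  27.2 223.9] yaw/down/roll [-95.7 -18.3  -0.3] lip in pan [324.9  71.8 227.2] F [-0.6 -0.4 -4.4] q [ 28.  21.  85. -21.  90.  37.] grip 23.6
tcp [522. -70. 260.] -0.1950 0.0352 0.0886 -2.81 0.24 -5.03
```

Emit:
send_rows(targets="-0.010 0.002 0.005 -0.1 0 -0.3 0;-0.026 0.005 0.012 -0.4 0 -0.7 0;-0.044 0.008 0.02 -0.6 0 -1.1 0;-0.062 0.011 0.028 -0.9 0 -1.6 0;-0.080 0.0145 0.036 -1.2 0 -2.1 0;-0.098 0.018 0.045 -1.4 0 -2.5 0;-0.116 0.021 0.053 -1.7 0 -3 0;-0.134 0.024 0.061 -1.9 0 -3.5 0;-0.152 0.0275 0.069 -2.2 0 -3.9 0;-0.170 0.031 0.077 -2.4 0 -4.4 0;-0.185 0.0335 0.084 -2.7 0 -4.8 0;-0.195 0.035 0.0885 -2.8 0 -5 0")

```text
time_s: 18.12
ee_pos: [520.9, -68.8, 259.3]
ee_rot: [-179.9, 26.2, 89.8]
force: [1.3, -0.2, -4.2]
gripper_width: 24.0
gripper_force: 60.0
```

```bash
cat >> h.py <<'E'
Bk=np.array([523.,-303,0])
def bk(dy,hlip,down,yaw=-90): # lip at bucket axis + dy (toward -y positive), world height hlip
    lip=Bk+[0,-dy,hlip]; go(lip-scoopR(yaw,down).apply([55,0,0]),yaw,down)
E
python3 - <<'E'
from h import *
now()
for a in((-45,230,0),(-20,190,5),(0,160,12),(20,125,30),(25,105,50),(25,100,55)): bk(*a)
E
```

```text
t 18.1167 origin [ 519.1 -189.3  229.7] yaw/down/roll [-90.1 -18.2  -0.1] lip in pan [531.6 143.9 232.9] F [ 1.3 -0.2 -4.2] q [  7.  14.  95. -27.  77.  15.] grip 24.0
tcp [525. -98. 296.] -0.0420 0.0037 -0.0199 -0.05 18.18 -0.13
tcp [ 525. -129.  269.] -0.0585 0.0039 0.0175 -0.04 23.18 -0.14
tcp [ 525. -160.  258.] -0.0810 0.0041 0.0417 -0.02 30.18 -0.16
tcp [ 525. -217.  262.] -0.1343 0.0043 0.0629 0.03 48.18 -0.21
tcp [ 525. -275.  270.] -0.1901 0.0045 0.0815 0.08 68.18 -0.26
tcp [ 525. -290.  269.] -0.2027 0.0046 0.0888 0.10 73.18 -0.27
```

```bash
python3 - <<'E'
from h import *
for a in((-10,190,-14),(-5,165,-7),(0,150,0),(5,135,10),(10,120,20),(13,112,30),(15,105,40),(15,100,50),(15,98,58)): bk(*a)
E
```

```text
tcp [ 525. -122.  215.] -0.0278 0.0040 0.0631 -0.08 4.18 -0.09
tcp [ 525. -131.  211.] -0.0343 0.0040 0.0710 -0.07 11.18 -0.11
tcp [ 525. -143.  216.] -0.0471 0.0041 0.0717 -0.05 18.18 -0.13
tcp [ 525. -162.  228.] -0.0692 0.0041 0.0694 -0.02 28.18 -0.15
tcp [ 525. -185.  237.] -0.0941 0.0042 0.0716 0.00 38.18 -0.18
tcp [ 525. -210.  249.] -0.1222 0.0043 0.0715 0.03 48.18 -0.21
tcp [ 525. -237.  258.] -0.1509 0.0044 0.0752 0.05 58.18 -0.23
tcp [ 525. -265.  265.] -0.1789 0.0045 0.0815 0.08 68.18 -0.26
tcp [ 525. -289.  269.] -0.2016 0.0046 0.0885 0.10 76.18 -0.28
```

Emit:
send_rows(targets="-0.006 0.001 0.015 0 1 0 0;-0.015 0.002 0.035 0 2 0 0;-0.024 0.004 0.054 0 3.5 0 0;-0.028 0.004 0.063 0 4.2 0 0;-0.032 0.004 0.068 0 8 0 0;-0.036 0.004 0.071 0 12 0 0;-0.047 0.004 0.072 0 18 0 0;-0.058 0.004 0.0705 0 23 0 0;-0.069 0.004 0.0695 0 28 0 0;-0.081 0.004 0.0705 0 33 -0.1 0;-0.094 0.004 0.0715 0 38 -0.2 0;-0.108 0.004 0.0715 0 43 -0.2 0")

```text
time_s: 19.12
ee_pos: [525.2, -195.9, 243.9]
ee_rot: [-180.0, -17.0, 90.1]
force: [-0.1, 0.4, -5.2]
gripper_width: 23.7
gripper_force: 60.0
```

```bash
python3 - <<'E'
from h import *
now()
for a in((15,105,40),(15,100,50),(15,98,58)): bk(*a)
E
```

```text
t 19.1167 origin [ 524.1 -263.5  139.8] yaw/down/roll [-89.8  25.    0.1] lip in pan [600.8 163.3 102.5] F [-0.1  0.4 -5.2] q [-30.  20.  84.  15.  84. -33.] grip 23.7
tcp [ 525. -237.  258.] -0.0354 -0.0007 -0.0260 0.06 14.96 0.18
tcp [ 525. -265.  265.] -0.0601 -0.0008 -0.0406 0.06 24.96 0.16
tcp [ 525. -289.  269.] -0.0815 -0.0008 -0.0510 0.06 32.96 0.15
```

Emit:
send_rows(targets="-0.013 0 -0.009 0 5 0 0;-0.024 0 -0.018 0 10 0 0;-0.035 0 -0.026 0 15 0 0;-0.048 0 -0.033 0 20 0 0;-0.06 0 -0.0405 0 25 0 0;-0.072 -0.001 -0.046 0 29 0 0;-0.082 -0.001 -0.051 0 33 0 0;-0.082 -0.001 -0.051 0 33 0 0;-0.082 -0.001 -0.051 0 33 0 0;-0.082 -0.001 -0.051 0 33 0 0")

```text
time_s: 19.95
ee_pos: [525.1, -288.3, 268.6]
ee_rot: [180.0, -49.7, 90.1]
force: [-0.8, 0.3, -2.9]
gripper_width: 23.9
gripper_force: 60.0
```

```bash
python3 - <<'E'
from h import *
from workcell import eyes
now()
f=eyes.grab_frame("top");np.save("pics/top8.npy",f,allow_pickle=True)
c=proj(f,[Bk+[0,0,40]])[0].astype(int);g=f["image"].min(2);k=np.zeros_like(g);cv2.circle(k,tuple(map(int,c)),38,255,-1)
cs,_=cv2.findContours(((g>110)&(k>0)).astype(np.uint8),cv2.RETR_EXTERNAL,cv2.CHAIN_APPROX_SIMPLE)
print(c,[(cv2.contourArea(q),cv2.boundingRect(q)) for q in cs if cv2.contourArea(q)>8])
for a in((15,150,58),(-30,240,30)): bk(*a)
E
```

```text
t 19.95 origin [ 524.  -288.9  144.5] yaw/down/roll [-89.7  57.7   0.3] lip in pan [605.7 164.2  83.9] F [-0.8  0.3 -2.9] q [-47.  37.  67.  34. 113. -44.] grip 23.9
[344 189] [(706.5, (341, 160, 24, 47)), (719.0, (306, 152, 49, 76))]
tcp [ 525. -289.  321.] 0.0387 -0.0007 -0.0341 0.06 0.28 0.23
tcp [ 525. -167.  377.] 0.1604 -0.0003 0.0224 0.07 -27.72 0.27
```

Emit:
send_rows(targets="0.008 0 -0.007 0 0 0 0;0.022 0 -0.019 0 0 0 0;0.04 0 -0.035 0 0 0 0;0.062 0 -0.054 0 0 0 0;0.083 0 -0.072 0 0 0 0;0.1 0 -0.06 0 -6 0 0;0.12 0 -0.04 0 -13 0 0;0.14 0 -0.01 0 -20 0 0;0.16 0 0.022 0 -27.7 0 0;0.16 0 0.022 0 -27.7 0 0")

```text
time_s: 20.83
ee_pos: [523.2, -156.4, 383.1]
ee_rot: [179.5, -22.1, 91.1]
force: [-1.4, 0.5, -1.6]
gripper_width: 24.0
gripper_force: 60.0
```

```bash
python3 - <<'E'
from h import *
from workcell import eyes
now()
f=eyes.grab_frame("top");np.save("pics/top9.npy",f,allow_pickle=True)
g=f["image"].astype(int)
c=proj(f,[Bk+[0,0,40]])[0].astype(int);k=np.zeros(g.shape[:2],np.uint8);cv2.circle(k,tuple(map(int,c)),36,255,-1)
cs,_=cv2.findContours(((g.min(2)>90)&(k>0)).astype(np.uint8),cv2.RETR_EXTERNAL,cv2.CHAIN_APPROX_SIMPLE)
print(c,[(cv2.contourArea(q),cv2.boundingRect(q)) for q in cs if cv2.contourArea(q)>8])
go([560,-60,200],-40,5)
E
```

```text
t 20.8333 origin [ 523.8 -214.5  273.5] yaw/down/roll [-88.7  30.1   0.7] lip in pan [550.4 153.7 231.9] F [-1.4  0.5 -1.6] q [-30.  17.  71.  20. 102. -28.] grip 24.0
[344 189] [(69.5, (340, 196, 10, 11)), (15.0, (334, 176, 4, 6)), (627.5, (308, 165, 37, 60))]
tcp [485.   5. 275.] 0.1136 -0.0375 0.1614 8.68 -23.33 -48.83
```

Emit:
send_rows(targets="0.02 -0.005 0.01 1 -3 -6 0;0.04 -0.01 0.03 2.5 -6.5 -13 0;0.06 -0.018 0.06 4 -10 -20 0;0.08 -0.025 0.09 5.5 -14 -29 0;0.1 -0.032 0.12 7 -18 -38 0;0.114 -0.0375 0.145 8.7 -23.3 -48.8 0;0.114 -0.0375 0.161 8.7 -23.3 -48.8 0;0.114 -0.0375 0.161 8.7 -23.3 -48.8 0;0.114 -0.0375 0.161 8.7 -23.3 -48.8 0;0.114 -0.0375 0.161 8.7 -23.3 -48.8 0")

```text
time_s: 21.72
ee_pos: [487.1, -1.7, 271.4]
ee_rot: [-179.8, 2.6, 139.2]
force: [0.2, 0.4, -2.6]
gripper_width: 23.5
gripper_force: 60.0
```

```bash
cat > bi.py <<'E'
from h import *
from workcell import eyes
def bi():
  for n,r in(("top",33),("scene",28)):
    f=eyes.grab_frame(n);g=f["image"].astype(int);np.save(f"pics/{n}b.npy",f,allow_pickle=True)
    c=proj(f,[Bk+[0,0,90]])[0].astype(int);k=np.zeros(g.shape[:2],np.uint8);cv2.circle(k,tuple(map(int,c)),r,255,-1)
    cs,_=cv2.findContours(((g.min(2)>75)&(k>0)).astype(np.uint8),cv2.RETR_EXTERNAL,cv2.CHAIN_APPROX_SIMPLE)
    for q in cs:
        if cv2.contourArea(q)>8:
            x,y,w,h=cv2.boundingRect(q);print(n,cv2.contourArea(q),(x,y,w,h),(onz(f,(x+w/2,y+h/2),40)[0]-Bk)[:2].round())
E
python3 - <<'E'
from bi import *
now();bi()
go([588,4,130],6,0)
E
```

```text
t 21.7167 origin [560.8 -67.3 196. ] yaw/down/roll [-40.7   5.4  -0.1] lip in pan [379.2 197.8 176.8] F [ 0.2  0.4 -2.6] q [ -0.   7.  96.  -2.  75. -49.] grip 23.5
top 240.0 (340, 192, 25, 15) [-33. -25.]
top 238.0 (340, 172, 26, 17) [ 31. -29.]
scene 98.0 (209, 141, 20, 20) [-27.  67.]
scene 158.5 (185, 133, 14, 18) [ 33. -28.]
scene 197.0 (198, 128, 20, 19) [-28. -12.]
tcp [483.  -5. 196.] 0.0053 -0.0049 0.0755 -4.41 -5.20 -46.63
```

```bash
python3 - <<'E'
from h import *
go([575,5,130],4,0)
E
```

```text
tcp [470.  -1. 196.] 0.0184 -0.0101 0.0749 -4.22 -5.22 -44.63
```

Emit:
send_rows(targets="0.018 -0.01 0.075 -4.2 -5.2 -44.6 0;0.018 -0.01 0.075 -4.2 -5.2 -44.6 0;0.018 -0.01 0.075 -4.2 -5.2 -44.6 0;0.018 -0.01 0.075 -4.2 -5.2 -44.6 0;0.018 -0.01 0.075 -4.2 -5.2 -44.6 0;0.018 -0.01 0.075 -4.2 -5.2 -44.6 0;0.018 -0.01 0.075 -4.2 -5.2 -44.6 0;0.018 -0.01 0.075 -4.2 -5.2 -44.6 0;0.018 -0.01 0.075 -4.2 -5.2 -44.6 0")

```text
time_s: 22.57
ee_pos: [470.1, -1.7, 195.1]
ee_rot: [-179.8, 7.9, -176.2]
force: [-1.1, -0.2, -3.2]
gripper_width: 24.1
gripper_force: 60.0
```

```bash
python3 - <<'E'
from h import *
now();go([575,5,15],4,0);go([575,5,7],4,0);go([575,5,4],4,0)
E
```

```text
t 22.5667 origin [575.2   3.9 129.3] yaw/down/roll [ 3.9  0.1 -0.1] lip in pan [265.2 203.  115.2] F [-1.1 -0.2 -3.2] q [ -2.   6. 110.   1.  57. -96.] grip 24.1
tcp [470.  -1.  81.] 0.0160 0.0012 0.1133 -0.06 -0.08 -0.09
tcp [470.  -1.  73.] 0.0171 0.0012 0.1212 -0.06 -0.08 -0.09
tcp [470.  -1.  70.] 0.0175 0.0012 0.1242 -0.06 -0.08 -0.09
```

Emit:
send_rows(targets="0.003 0 0.025 0 0 0 0;0.007 0.001 0.055 0 0 0 0;0.011 0.001 0.085 0 0 0 0;0.014 0.001 0.103 0 0 0 0;0.016 0.001 0.113 0 0 0 0;0.0165 0.001 0.117 0 0 0 0;0.017 0.001 0.121 0 0 0 0;0.017 0.001 0.121 0 0 0 0")

```text
time_s: 23.23
ee_pos: [470.3, -0.3, 72.6]
ee_rot: [-179.8, 8.0, -176.0]
force: [0.3, -0.1, -3.1]
gripper_width: 23.8
gripper_force: 60.0
```

Emit:
send_rows(targets="0 0 0.001 0 0 0 0;0 0 0.002 0 0 0 0;0 0 0.003 0 0 0 0;0 0 0.003 0 0 0 0")

```text
time_s: 23.57
ee_pos: [471.4, -0.1, 71.0]
ee_rot: [-179.8, 8.2, -176.0]
force: [-2.7, -1.0, 4.0]
gripper_width: 23.6
gripper_force: 60.0
```

```bash
python3 - <<'E'
from h import *
now()
E
```

```text
t 23.5667 origin [576.7   5.9   5.6] yaw/down/roll [ 4.1 -0.2 -0.1] lip in pan [262.8 204.1  -8.3] F [-2.7 -1.   4. ] q [ -2.  14. 120.   1.  37. -97.] grip 23.6
```

Emit:
send_rows(targets="0 0 0 0 0 0 20;0 0 0 0 0 0 40;0 0 0 0 0 0 70;0 0 0 0 0 0 100;0 0 0 0 0 0 100;0 0 0 0 0 0 100;0 0 0 0 0 0 100;0 0 0 0 0 0 100", grip_force=10)

```text
time_s: 24.23
ee_pos: [469.9, -0.1, 69.4]
ee_rot: [-179.8, 7.9, -176.0]
force: [-0.7, 0.2, -0.6]
gripper_width: 67.8
gripper_force: 0.0
```

Emit:
send_rows(targets="0 0 -0.005 0 0 0 100;0 0 -0.02 0 0 0 100;0 0 -0.045 0 0 0 100;0 0 -0.075 0 0 0 100;0 0 -0.105 0 0 0 100;0 0 -0.135 0 0 0 100;0 0 -0.16 0 0 0 100;0.03 0 -0.17 0 0 0 100;0.06 0 -0.18 0 0 0 100;0.06 0 -0.18 0 0 0 100")

```text
time_s: 25.07
ee_pos: [381.5, -5.5, 240.6]
ee_rot: [-179.8, 7.9, -176.0]
force: [0.4, -0.8, -0.2]
gripper_width: 91.2
gripper_force: 0.0
```

```bash
python3 - <<'E'
from bi import *
from workcell import env
print(env.state()["ee_pos"],env.state()["gripper_width"]); bi()
# scoop: bowl/lip and handle from wrist and scene views, bench bystanders vs start
A=load("sceneb")["image"].astype(int);B=load("scene0")["image"].astype(int)
d=(abs(A-B).max(2)>60).astype(np.uint8);d=cv2.morphologyEx(d,cv2.MORPH_OPEN,np.ones((3,3)))
n,l,st,ce=cv2.connectedComponentsWithStats(d);print(st[1:].tolist())
f=load("sceneb");g=f["image"];gy=cv2.cvtColor(g,cv2.COLOR_BGR2GRAY)
m=(gy>140).astype(np.uint8);n,l,st,ce=cv2.connectedComponentsWithStats(m)
exp=np.array([576,5,4])+scoopR(4,0).apply([[55,55,0],[55,-55,0],[-145,0,120],[0,0,3],[50,0,3]])
print(proj(f,exp).round(1).tolist())
hm=(gy<45).astype(np.uint8);n,l,st,ce=cv2.connectedComponentsWithStats(hm)
for s_,c_ in zip(st,ce):
    if 30<s_[4]<400 and 225<c_[0]<285 and 160<c_[1]<225: print("handle",s_,c_)
E
```

```text
[381.46684349  -5.51455963 240.64116876] 91.2102502198885
top 238.5 (340, 192, 25, 15) [-33. -25.]
top 20.0 (315, 187, 24, 32) [-45.  60.]
top 231.0 (341, 172, 25, 16) [ 33. -31.]
scene 159.5 (185, 133, 14, 18) [ 33. -28.]
scene 196.0 (198, 128, 20, 19) [-28. -12.]
[[206, 0, 50, 50, 1196], [224, 0, 9, 2, 18], [315, 0, 6, 3, 15], [340, 17, 5, 5, 21], [299, 21, 3, 3, 9], [243, 23, 83, 132, 4968], [329, 22, 9, 9, 53], [202, 27, 4, 4, 15], [412, 27, 6, 13, 46], [417, 26, 12, 19, 114], [254, 30, 20, 27, 306], [365, 30, 3, 3, 9], [432, 37, 17, 22, 222], [424, 38, 6, 6, 27], [323, 42, 47, 50, 1448], [399, 56, 35, 30, 367], [382, 70, 45, 82, 1963], [256, 75, 28, 22, 297], [329, 108, 3, 3, 9], [304, 111, 43, 49, 532], [297, 122, 4, 4, 14], [199, 128, 19, 18, 216], [334, 132, 19, 19, 126], [185, 134, 14, 17, 176], [263, 157, 21, 26, 203], [258, 172, 6, 8, 32], [250, 192, 3, 3, 9], [292, 236, 32, 30, 586]]
[[234.2, 232.5], [215.0, 210.5], [270.0, 170.8], [237.1, 212.1], [225.5, 220.1]]
handle [252 173  18  21 127] [260.16535433 183.2519685 ]
```

```bash
python3 -c "
from workcell import env
print(env.job_done())"
```

```text
the job is handed in; nothing more can be done
None
```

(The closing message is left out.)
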